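# Shut the filter housing and lock its two quarter-turn studs

### The arm

A 6-joint arm with a two-finger parallel gripper is mounted at the origin on a cart in front of the work surface, level with it; the furniture and walls round the work are solid. World frame = base frame: x ahead of the robot, y to its left, z up, the work surface at z = 0. Lengths are in m, angles in rad, forces in N, time in s.
With the tool pointing down it reaches from about 0.3 to 0.95 m from the base axis. Payload 3.1 kg.
Tool frame: the origin (TCP) lies on the centre line of the jaws, within the pads' length; the fingertips stand 17 mm ahead of it and the grasp point (between the pads) lies 2 mm behind it (arm.tip_reach is the distance from the TCP to the fingertips, in m); z points along the fingers, y is the line along which they close (so a half turn about z gives the same grasp; the last joint's range is limited). The gripper opens to 85 mm and grips with 20 to 120 N. Pads are 22 mm wide; open, the fingers measure 114 mm over their backs; the gripper's body (76 mm by 85 mm) begins 54 mm behind the grasp point. The pads swing forward as they close: fully open they stand 13 mm farther back than shut.
Start: joints at [1.19, 0.308, 1.634, -0, 1.2, -0.07], TCP at [0.191, 0.595, 0.217] pointing down, gripper open.
Joint ranges: [-3.06, 3.06], [-0.79, 1.96], [0.05, 2.63], [-1.19, 4.34], [0.05, 2.64], [-2.94, 2.94]. Speed limits (rad/s): [2.79, 2.79, 3.14, 3.14, 3.14, 3.14].

### API

Orientations are given as a unit quaternion [w, x, y, z].
In Python, from rig import status, imaging, arm gives the robot as it stands.
- The arm moves only by the tool move_arm, never from a script. Its argument "deltas" is a list of rows, each a list of 4 numbers: the shift along the world's x, y, z in mm, then the turn about the world's z in rad. A call has 1 to 8 rows; each row is the pose to reach, as a shift and turn from the pose commanded when the call began; what a row does not reach only later rows make up. A row lasts 1/10 s, in which the tool goes at most 50 mm and 8.59 degrees, less where a joint would pass 70% of its speed; a pose out of reach is approached as far as the arm can. A call with a gripper value outside its range is refused whole. "grip" is the closure in counts, from 0 (fully open) to 255 (shut), set as the call begins (left out, the last holds). The fingers move at their own pace and stop on an object; "grip_force" is the grip in N (left out, the last holds). Time passes only in rows, so rows that repeat a pose let the fingers close. It gives the time, the measured TCP pose, the force, the opening and the grip force at its end, in the units of the state.
- status.get_state(): the state, without advancing time (a new reading comes with each control period).
- imaging.grab_frame(name): name is "scene" or "top" or "wrist"; returns the picture (400x640x3 uint8, red, green, blue); there is no depth.
- imaging.camera_params(name): a dict with "fx", "fy", "cx", "cy" (pixels), "R" (3x3) and "t" (3): a world point X has camera coordinates R X + t. Camera axes: x right, y down, z forward; pixel columns grow to the right and rows downward; lengths in m; the calibration is good to about 2 mm. A picture is of the moment at which its call begins: read the wrist's pose just before it. camera_params takes no time and is no camera call; for the wrist camera it gives the pose at the moment of the call.
- arm.hand_in(): hands the job in; it is judged then, once.
The state is a dict: "time": time; "joints": joint angles; "joint_vel": joint speeds; "joint_torque": joint torques, N m; "ee_pos": TCP position; "tool_rot": TCP orientation; "force": force on the tool from outside, world axes, zero at the start; "torque": the same for the moment, N m; "width": opening from 0.0 (shut) to 1.0 (fully open); "grasp_force": force on a finger pad.
Only numpy, scipy, OpenCV 4.12 (cv2) and the standard library are available. Lean on these libraries where they do the work, as an engineer would, in place of code of your own. Each camera call takes 0.05 s, during which the arm holds its last target. There are 200 camera calls.

### The job

Swing the filter housing's cover fully shut, take the flat-bladed key from its stand, and with it press each of the cover's two slotted studs in and turn it a quarter turn clockwise until it springs up into its catch. Then put the key back fully down in its stand, blade down. Do not push the studs with the fingers, and leave the small bottle, the objective canister and the coverslip box beside the work where they are.

Things in the scene. Friction and masses are not known exactly. Their poses are not given: they have to be found in the camera images.
- housing_hinge (a point): Middle of the cover's hinge axis, along the far top edge of the grey filter housing (metal case 170 x 200 x 60 mm, fixed to the desk), 60 mm above the desk. Axes level, fixed to the housing: x points across the housing away from the robot, y along the hinge, z up. The housing reaches 170 mm from here to its front (-x) and 100 mm either side.
- cover (a joint): Opening angle of the white cover (rad): 0 = shut, grows as the front edge rises, up to 1.3. A stiff hinge keeps it where it is left; 2 to 5 N at the front edge moves it. The cover is a plate 172 mm from hinge axis to front edge, 202 mm wide, its top 66 mm above the desk when shut, with a small lip at the middle of the front edge and two studs near the front corners.
- cover_push (a point): Point on the cover's top surface, on its centre line, 157 mm from the hinge axis and 15 mm from the front edge; a good place to push the cover shut. Its axes turn with the cover.
- stud_1_head: Slotted steel head, 32 mm disc, of the stud near the cover's front left corner, 145 mm from the hinge axis, 62 mm off the centre line. Origin: centre of its top, 86 mm above the desk when the cover is shut and the stud unlocked; x along the slot (then parallel to the housing's front), z out of the cover. The slot runs right across, 6 mm wide, 6 mm deep, mouth flared to 10 mm.
- stud_2_head: Slotted steel head, 32 mm disc, of the stud near the cover's front right corner, 145 mm from the hinge axis, 62 mm off the centre line. Origin: centre of its top, 86 mm above the desk when the cover is shut and the stud unlocked; x along the slot (then parallel to the housing's front), z out of the cover. The slot runs right across, 6 mm wide, 6 mm deep, mouth flared to 10 mm.
- stud_1_press (a joint): How far stud 1 is pressed in (m, 0 to 0.011, spring return). 0 = fully up; takes 3.6 N to start, 10 N at the bottom. A cross pin lets it turn (beyond 0.2 rad of play) only while pressed at least 0.007. Turned a quarter and let go, it springs up into its catch and stays at about 0.004; let go part-way it stays at about 0.007, not caught.
- stud_2_press (a joint): How far stud 2 is pressed in (m, 0 to 0.011, spring return). 0 = fully up; takes 3.6 N to start, 10 N at the bottom. A cross pin lets it turn (beyond 0.2 rad of play) only while pressed at least 0.007. Turned a quarter and let go, it springs up into its catch and stays at about 0.004; let go part-way it stays at about 0.007, not caught.
- stud_1_turn (a joint): How far stud 1 has been turned clockwise seen from above (rad): 0 = unlocked, 1.57 = the stop, a quarter turn. In its catch it has up to 0.2 of play. Turning needs little torque (below 0.1 N m) once pressed.
- stud_2_turn (a joint): How far stud 2 has been turned clockwise seen from above (rad): 0 = unlocked, 1.57 = the stop, a quarter turn. In its catch it has up to 0.2 of play. Turning needs little torque (below 0.1 N m) once pressed.
- key_grip (a point): Centre of the loose key's flat black handle: 36 mm wide (x), 12 mm thick (y, grip across this), 40 mm tall (z, +-20 mm). From 20 to 26 mm below this point a round collar, 34 mm across, on which fingertips can bear when pressing; then a 10 mm shaft and a steel blade 22 mm wide (x), 3 mm thick, its lower edge 62 mm below this point. It stands upright in its stand; 90 g.
- stand: Grey key stand, a block 60 x 50 x 46 mm fixed to the desk, with a slot-shaped well 28 mm along x by 14 mm along y, 42 mm deep, in the middle of its top. Origin at the centre of its underside, z up. The key hangs in it by its collar, blade parallel to x either way round.
- stand_seat (a point): Where key_grip is when the key stands fully home in the stand: 72 mm above the desk, on the axis of the well. Axes as the stand.
- case_3_mid (a point): Bystander: objective canister with a black screw cap, 42 mm across, 52 mm high; point at its mid-height.
- bottle_mid (a point): Bystander: small amber bottle, 25 mm across, 52 mm high; point at its mid-height.
- slips_mid (a point): Bystander: white coverslip box, 30 x 30 x 23 mm; point at its mid-height.
Not all that is in view belongs to the job. What is shaped like the part that bears key_grip but red is not meant. What is shaped like the stand but orange is not meant.

How it is judged:
By the outcome, as a careful person would: the job done as asked, in the order asked, and still so for the second after the job is handed in, with the robot touching nothing.
It also fails if it takes over 72 s, if anything falls off the work surface, if the arm or the gripper's body presses on something with over 40 N, if the wrist force passes 120 N, or if a joint passes its speed limit or range.

## Working session

There is one attempt and no reset: what is moved stays moved. The work goes in short steps, Python scripts to look and compute and a tool call to move; the robot and the scene stay as the last step left them, time stands still between calls to the robot, and variables do not carry over. Pictures are saved under pics/ and viewed, at most 10 in all, crops included, and the job is handed in when it is done.

Besides the shell and the picture viewer there is one more tool, called after "Emit:" by a JSON object that holds its "method" and its "body". move_arm: Moves the arm, as the interface text tells. Its arguments: {"type":"object","properties":{"deltas":{"type":"array","items":{"type":"array","items":{"type":"number"}}},"grip":{"type":"number"},"grip_force":{"type":"number"}},"required":["deltas"]}

```bash
mkdir -p pics
cat > h.py <<'E'
from rig import status, imaging, arm
import numpy as np, cv2, json
def grab(name, fn, crop=None, s=1):
    P=imaging.camera_params(name); im=imaging.grab_frame(name)[:,:,::-1].copy()
    cv2.imwrite('pics/raw_'+fn,im); json.dump({k:np.array(v).tolist() for k,v in P.items()},open('pics/'+fn+'.json','w'))
    if crop: im=im[crop[1]:crop[3],crop[0]:crop[2]]
    if s!=1: im=cv2.resize(im,None,fx=s,fy=s,interpolation=cv2.INTER_CUBIC)
    cv2.imwrite('pics/'+fn,im); return P
def load(fn): return {k:np.array(v) for k,v in json.load(open('pics/'+fn+'.json')).items()}
def ray(P,u,v):
    R=np.array(P['R']);t=np.array(P['t']);d=R.T@np.array([(u-P['cx'])/P['fx'],(v-P['cy'])/P['fy'],1]);return -R.T@t,d
def atz(P,u,v,z):
    o,d=ray(P,u,v);return o+d*(z-o[2])/d[2]
def proj(P,X):
    c=np.array(P['R'])@np.array(X)+np.array(P['t']);return np.array([P['fx']*c[0]/c[2]+P['cx'],P['fy']*c[1]/c[2]+P['cy']])
E
python3 - <<'E'
from h import *
for n in ('scene','top'):
    P=grab(n,n+'1.png',s=1.25); print(n,(-P['R'].T@P['t']).round(3),P['fx'],P['R'].round(2).tolist())
print(status.get_state())
E
```

```text
scene [ 0.097 -0.429  0.722] 372.62116705803646 [[0.71, -0.71, 0.01], [-0.5, -0.51, -0.7], [0.5, 0.49, -0.71]]
top [ 0.405 -0.014  1.015] 392.7593473482178 [[0.0, -1.0, 0.01], [-0.99, -0.0, -0.15], [0.15, -0.01, -0.99]]
{'time': 0.1, 'joints': array([ 1.19028386e+00,  3.08954777e-01,  1.63509388e+00,  1.14388691e-05,
        1.19971280e+00, -6.97011863e-02]), 'joint_vel': array([ 0.00019221, -0.00416759, -0.00250185,  0.00221169,  0.00111817,
        0.00188539]), 'joint_torque': array([ 1.79235922e-04, -4.16407228e+01, -2.77643234e+01, -2.16642661e-05,
        4.04211212e-03,  1.43250838e-05]), 'ee_pos': array([0.1908699 , 0.59430137, 0.21632252]), 'tool_rot': array([-2.47243261e-04,  1.54782829e-01,  9.87947924e-01, -1.05585309e-03]), 'force': array([-0.50261811, -0.6140699 , -0.91055196]), 'torque': array([-0.02438722, -0.03781036,  0.00756993]), 'grasp_force': 0.0, 'width': 0.9989991820119993}
```

View pics/top1.png

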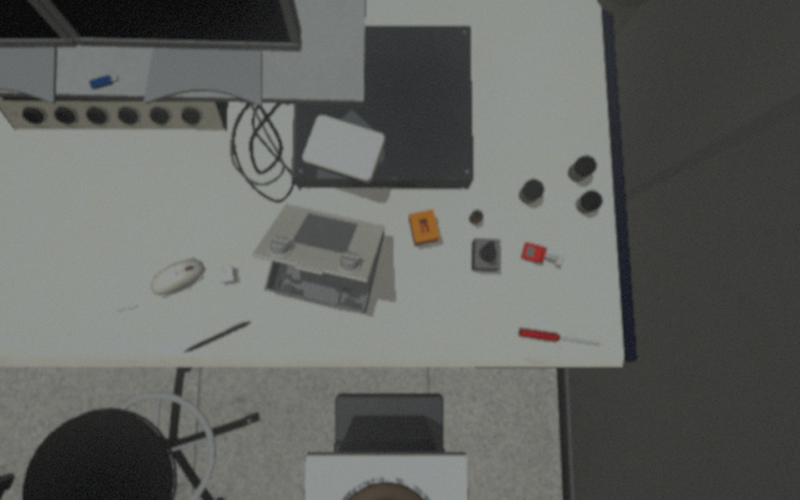

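View pics/scene1.png

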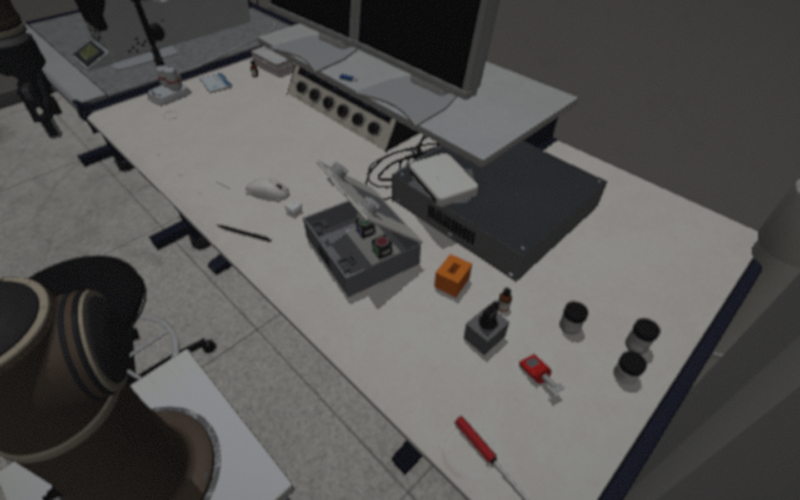

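Top picture: the housing is at about (325,260), rotated slightly, with its cover about half open. The grey stand with the key is at (487,254), the orange stand at (424,227), the bottle at (476,216) and the slips box at (228,274). Next I enlarge both views.

Run:
```python
import cv2
a=cv2.imread('pics/raw_top1.png')[158:258,195:415]; a=cv2.resize(a,None,fx=3.6,fy=3.6,interpolation=cv2.INTER_CUBIC)
b=cv2.imread('pics/raw_scene1.png')[120:290,230:420]; b=cv2.resize(b,None,fx=3.5,fy=3.5,interpolation=cv2.INTER_CUBIC)
cv2.imwrite('pics/topc.png',cv2.convertScaleAbs(a,alpha=1.5)); cv2.imwrite('pics/scenec.png',cv2.convertScaleAbs(b,alpha=1.5))
print(a.shape,b.shape)
```

```text
(360, 792, 3) (595, 665, 3)
```

View pics/topc.png

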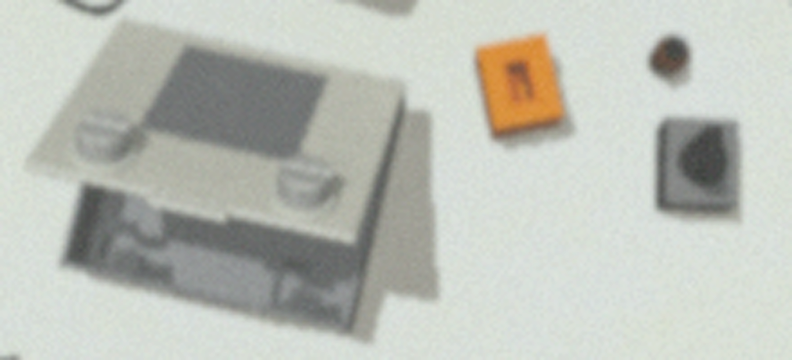

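View pics/scenec.png

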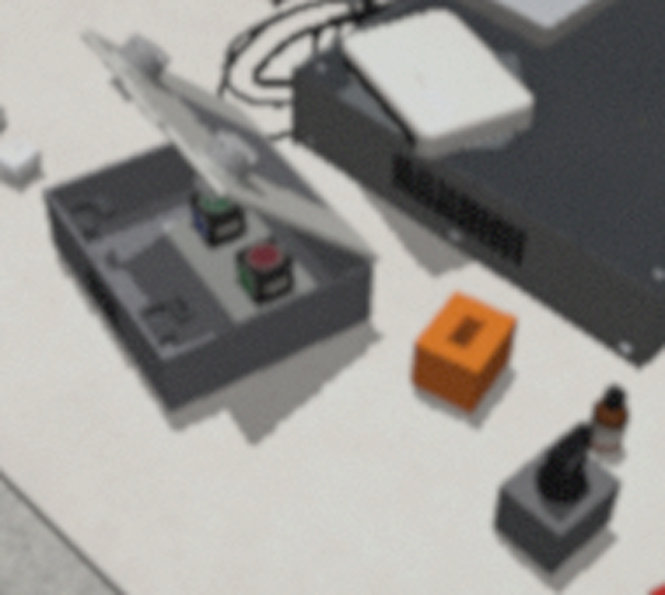

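Top crop: rim front-left (63,265), front-right (350,330); cover corners (28,165), (355,240), (405,85), (122,20); stand top (668..740, 120..210). Scene crop: rim corners (47,192) and (167,358), hinge-right (372,262), cover front-left corner (85,35).

```bash
cat > fit.py <<'E'
from h import *
from scipy.optimize import least_squares
T=load('top1.png');S=load('scene1.png')
ft=lambda u,v:np.array([u/3.6+195,v/3.6+158]); fs=lambda u,v:np.array([u/3.5+230,v/3.5+120])
def pt(p,l,cov):
    x,y,a,q=p; l=np.array(l,float)
    if cov: c,s=np.cos(q),np.sin(q); l=np.array([c*l[0]-(-s)*l[2]*1, l[1], -s*l[0]+c*l[2]])
    c,s=np.cos(a),np.sin(a); return np.array([x+c*l[0]-s*l[1],y+s*l[0]+c*l[1],.06+l[2]])
O=[(T,ft(63,265),(-.17,.1,0),0),(T,ft(350,330),(-.17,-.1,0),0),(S,fs(47,192),(-.17,.1,0),0),(S,fs(167,358),(-.17,-.1,0),0),
(T,ft(28,165),(-.172,.101,.003),1),(T,ft(355,240),(-.172,-.101,.003),1),(T,ft(405,85),(0,-.101,.006),1),(T,ft(122,20),(0,.101,.006),1),
(S,fs(372,262),(0,-.101,.0),1),(S,fs(85,35),(-.172,.101,.003),1)]
def res(p): return np.concatenate([proj(P,pt(p,l,c))-m for P,m,l,c in O])
r=least_squares(res,[.45,.1,-.2,.6],loss='soft_l1'); p=r.x
print(p.round(4)); print(r.fun.reshape(-1,2).round(1).tolist())
print('cover_push',pt(p,(-.157,0,.006),1),'shut',pt((*p[:3],0),(-.157,0,.006),1))
for s in (1,-1): print('stud',pt((*p[:3],0),(-.145,.062*s,.026),1))
print('edge',pt(p,(-.172,0,.006),1))
for u,v in [(670,121),(740,122),(738,210),(665,208)]: print(atz(T,*ft(u,v),.046).round(4))
print('key',atz(T,*ft(705,155),.092), 'bottle',atz(T,*ft(672,55),.052))
E
python3 fit.py
```

```text
[ 0.613   0.0999 -0.2174  0.79  ]
[[-0.7, 0.1], [0.0, 0.0], [-1.6, -1.1], [-0.4, 0.5], [-0.4, 0.4], [1.3, 0.1], [1.0, -1.4], [0.1, -0.8], [1.7, 0.4], [-0.8, -1.5]]
cover_push [0.50930482 0.12276674 0.17574635] shut [0.45974316 0.13371279 0.066     ]
stud [0.48483172 0.19166592 0.086     ]
stud [0.45808984 0.07058383 0.086     ]
edge [0.49899536 0.12504366 0.18640143]
[ 0.5703 -0.1814  0.046 ]
[ 0.5697 -0.2301  0.046 ]
[ 0.5082 -0.2268  0.046 ]
[ 0.5095 -0.1765  0.046 ]
key [ 0.53972692 -0.19603527  0.092     ] bottle [ 0.61591772 -0.18283722  0.052     ]
```

Emit:
{"method": "move_arm", "body": {"deltas": [[20, -20, 45, -0.1], [50, -60, 45, -0.25], [80, -100, 45, -0.4], [110, -145, 45, -0.55], [140, -190, 45, -0.7], [170, -230, 45, -0.85], [200, -275, 45, -1.0], [230, -320, 45, -1.15]], "grip": 255, "grip_force": 60}}

```text
time: 0.9
ee_pos: [0.4116, 0.2881, 0.2622]
tool_rot: [-0.0, 0.669, 0.743, -0.0]
force: [-0.2, 0.6, 0.5]
width: -0.002
grasp_force: 0.0
```

Emit:
{"method": "move_arm", "body": {"deltas": [[25, -40, 0, -0.1], [50, -80, 0, -0.2], [75, -120, 0, -0.3], [99, -154, 0, -0.35], [99, -154, -20, -0.35], [99, -154, -45, -0.35]]}}

```text
time: 1.5
ee_pos: [0.512, 0.1346, 0.218]
tool_rot: [0.001, 0.788, 0.616, 0.001]
force: [-0.7, -0.0, 0.3]
width: 0.001
grasp_force: 0.0
```

Emit:
{"method": "move_arm", "body": {"deltas": [[0, 0, -12, 0], [0, 0, -24, 0], [-8, 2, -35, 0], [-19, 5, -46, 0], [-27, 6, -60, 0], [-34, 8, -73, 0], [-34, 8, -73, 0]]}}

```text
time: 2.2
ee_pos: [0.4733, 0.1442, 0.1424]
tool_rot: [-0.001, 0.786, 0.618, -0.002]
force: [-0.2, -0.3, -0.9]
width: -0.002
grasp_force: 0.0
```

Emit:
{"method": "move_arm", "body": {"deltas": [[-5, 1, -15, 0], [-9, 2, -30, 0], [-11, 2, -45, 0], [-12, 2, -60, 0], [-12, 2, -64, 0], [-12, 2, -64, 0]]}}

```text
time: 2.8
ee_pos: [0.4643, 0.1461, 0.0803]
tool_rot: [-0.0, 0.787, 0.617, -0.0]
force: [-0.9, 0.2, -0.6]
width: 0.001
grasp_force: 0.0
```

Run:
```python
from h import *
P=grab('top','top2.png',(195,158,415,258),3.6); 
P=grab('scene','scene2.png')
import cv2
a=cv2.imread('pics/top2.png'); b=cv2.resize(cv2.imread('pics/raw_scene2.png')[150:220,230:350],None,fx=3.5,fy=3.5)
h=np.zeros((360+245,792,3),np.uint8);h[:360]=a;h[360:,:420]=b;cv2.imwrite('pics/v2.png',cv2.convertScaleAbs(h[:600],alpha=1.4))
```

```text
(no output)
```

View pics/v2.png

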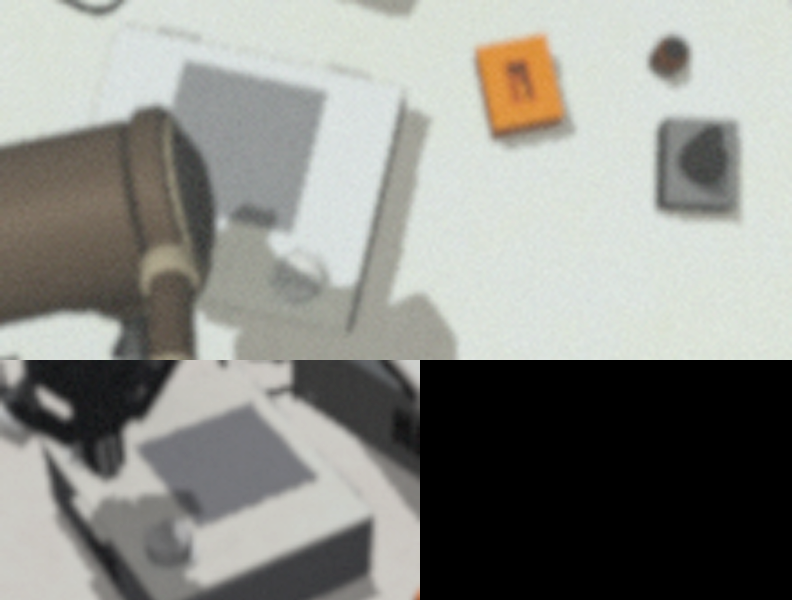

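The cover looks shut in both views. I press down a little further to confirm it by force.

Emit:
{"method": "move_arm", "body": {"deltas": [[0, 0, -2, 0], [0, 0, -4, 0], [0, 0, -5, 0], [0, 0, -5, 0]]}}

```text
time: 3.3
ee_pos: [0.4641, 0.146, 0.0755]
tool_rot: [-0.0, 0.787, 0.617, -0.0]
force: [0.3, -1.1, 0.4]
width: -0.0
grasp_force: 0.0
```

Run:
```python
from h import *
print(arm.tip_reach, status.get_state()['force'])
S=load('scene2.png'); print((proj(S,(.464,.146,.063))-[230,150])*3.5,(proj(S,(.464,.146,.08))-[230,150])*3.5)
T=load('top2.png'); f=lambda u,v,z:atz(T,u/3.6+195,v/3.6+158,z).round(4)
print('FR cover',f(352,332,.066),'BR',f(405,88,.066),'stud2',f(300,278,.086))
```

```text
0.017 [ 0.32347173 -1.08382217  0.39584665]
[109.49024888 142.02612999] [106.88378112 124.95747905]
FR cover [0.4241 0.0373 0.066 ] BR [0.5894 0.0027 0.066 ] stud2 [0.4588 0.0706 0.086 ]
```

Emit:
{"method": "move_arm", "body": {"deltas": [[0, 0, -2, 0], [0, 0, -4, 0], [0, 0, -5, 0], [0, 0, -5, 0]]}}

```text
time: 3.7
ee_pos: [0.4639, 0.146, 0.0702]
tool_rot: [-0.0, 0.787, 0.617, -0.0]
force: [0.1, 0.6, 0.0]
width: 0.002
grasp_force: 0.0
```

Emit:
{"method": "move_arm", "body": {"deltas": [[0, 0, -2, 0], [0, 0, -4, 0], [0, 0, -6, 0], [0, 0, -6, 0]]}}

```text
time: 4.1
ee_pos: [0.4638, 0.146, 0.0641]
tool_rot: [-0.0, 0.787, 0.617, -0.0]
force: [-0.2, 0.1, 0.1]
width: 0.005
grasp_force: 0.0
```

Run:
```python
from h import *
grab('scene','scene3.png'); b=cv2.resize(cv2.imread('pics/raw_scene3.png')[130:230,220:360],None,fx=5,fy=5,interpolation=cv2.INTER_CUBIC)
P=grab('wrist','wr3.png'); c=cv2.imread('pics/raw_wr3.png')
c=cv2.resize(c,(160*2,100*2)); b[-100:,-160:]=cv2.resize(c,(160,100))
cv2.imwrite('pics/v3.png',cv2.convertScaleAbs(b,alpha=1.3))
print(status.get_state()['force'])
```

```text
[-0.46801654  0.76961372 -0.05178789]
```

View pics/v3.png

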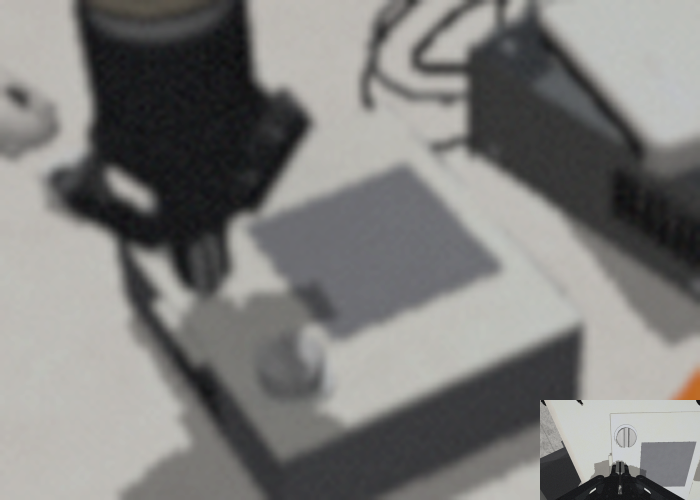

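Emit:
{"method": "move_arm", "body": {"deltas": [[0, 0, -1, 0], [0, 0, -2, 0], [0, 0, -3, 0], [0, 0, -3, 0]]}}

```text
time: 4.6
ee_pos: [0.464, 0.146, 0.0613]
tool_rot: [-0.0, 0.787, 0.617, -0.0]
force: [0.5, -0.7, -0.5]
width: 0.005
grasp_force: 0.0
```

Run:
```python
from h import *
s=status.get_state(); print(s['force'],s['joint_torque'].round(2),s['joints'].round(3))
a=cv2.imread('pics/raw_wr3.png'); cv2.imwrite('pics/v4.png',cv2.convertScaleAbs(a,alpha=1.3)); P=load('wr3.png'); print(-P['R'].T@P['t'])
for z in (.066,.047): print(proj(P,(.464,.146,z)))
```

```text
[ 0.45536432 -0.67824615 -0.52127457] [-1.000e-02 -3.273e+01 -2.088e+01 -0.000e+00 -2.000e-02  0.000e+00] [0.215 0.264 2.061 0.    0.817 0.455]
[0.48340149 0.22443439 0.22126482]
[319.60545465 254.22486118]
[319.62579383 238.15665249]
```

View pics/v4.png

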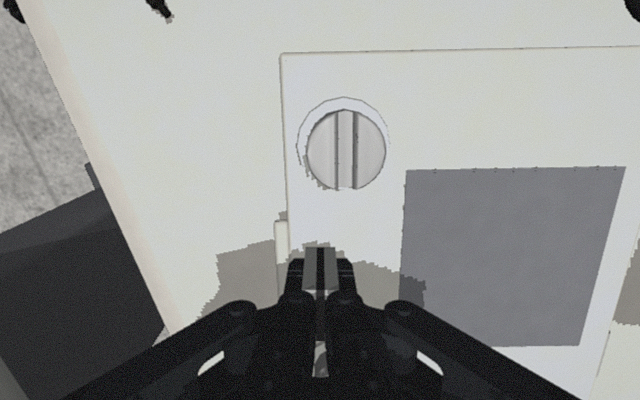

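Wrist picture: the fingers end at (320,247) and the slotted stud is at (346,150). The cover's front-left corner is at (282,53) and the lip starts at about (281,222). There is no contact force yet, so I check the geometry.

Run:
```python
from h import *
from scipy.optimize import least_squares
P=load('wr3.png'); f=lambda u,v,z:atz(P,u,v,z).round(4)
print('FL',f(282,53,.066),'lipstart',f(281,222,.066),'stud',f(346,150,.086), 'slot dir',np.arctan2(*(f(346,110,.086)-f(346,188,.086))[1::-1]))
e=np.array([np.cos(-.2174),np.sin(-.2174)]);n=np.array([-e[1],e[0]]);h=np.array([.613,.0999])
for l in [(-.172,.101),(-.172,0),(-.145,.062)]: print(l,h+e*l[0]+n*l[1])
print('winFL',f(405,170,.066),'winBL',f(625,167,.066),'BLcorner?',f(640,47,.066))
# what height makes stud disc 32mm wide
d=f(386,150,.086)-f(306,150,.086);print('dia',np.linalg.norm(d))
```

```text
FL [0.4711 0.2404 0.066 ] lipstart [0.45   0.1674 0.066 ] stud [0.4876 0.1981 0.086 ] slot dir 1.3531759649476842
(-0.172, 0.101) [0.46683346 0.23562156]
(-0.172, 0) [0.44504861 0.13699895]
(-0.145, 0.062) [0.48478595 0.19171589]
winFL [0.5127 0.1786 0.066 ] winBL [0.6114 0.1558 0.066 ] BLcorner? [0.616  0.2071 0.066 ]
dia 0.031626729201736946
```

Emit:
{"method": "move_arm", "body": {"deltas": [[0, 0, 20, 0], [0, 0, 40, 0], [0, 0, 40, 0], [0, 0, 40, 0]]}}

```text
time: 5.0
ee_pos: [0.4644, 0.1461, 0.1017]
tool_rot: [0.0, 0.787, 0.617, 0.0]
force: [0.3, -0.1, 0.2]
width: -0.0
grasp_force: 0.0
```

Run:
```python
from h import *
P=grab('wrist','wr4.png');a=cv2.imread('pics/raw_wr3.png');b=cv2.imread('pics/raw_wr4.png')
p=status.get_state()['ee_pos'];print(p,proj(P,p),proj(P,p-[0,0,.017]))
c=np.hstack([a[180:330,220:420],b[180:330,220:420]]);cv2.imwrite('pics/v5.png',cv2.resize(cv2.convertScaleAbs(c,alpha=1.4),None,fx=2,fy=2))
```

```text
[0.46370048 0.14594913 0.10097646] [318.08794608 252.60476124] [318.1894961  238.42600658]
```

View pics/v5.png

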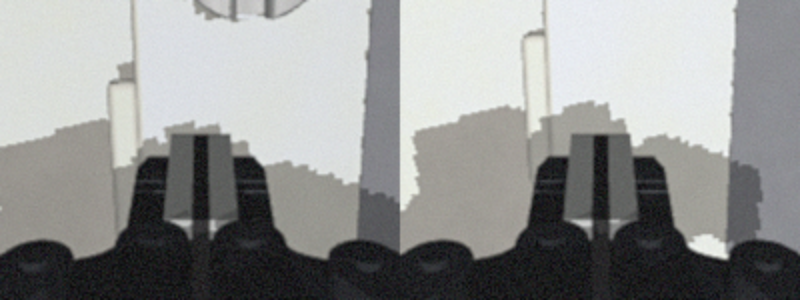

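Emit:
{"method": "move_arm", "body": {"deltas": [[0, 0, -15, 0], [0, 0, -30, 0], [0, 0, -40, 0], [0, 0, -42, 0], [0, 0, -43, 0], [0, 0, -43, 0]]}}

```text
time: 5.65
ee_pos: [0.4644, 0.1461, 0.0585]
tool_rot: [0.0, 0.787, 0.617, 0.0]
force: [0.1, -0.4, -0.6]
width: -0.0
grasp_force: 0.0
```

Emit:
{"method": "move_arm", "body": {"deltas": [[0, 0, -1, 0], [0, 0, -2, 0], [0, 0, -3, 0], [0, 0, -3, 0]]}}

```text
time: 6.05
ee_pos: [0.4641, 0.1461, 0.0555]
tool_rot: [0.0, 0.787, 0.617, 0.0]
force: [-0.3, 1.1, 0.3]
width: 0.001
grasp_force: 0.0
```

Run:
```python
from h import *
P=grab('wrist','wr5.png');s=status.get_state();print(s['ee_pos'],s['force'])
g=[cv2.cvtColor(cv2.imread(f'pics/raw_wr{i}.png'),cv2.COLOR_BGR2GRAY) for i in (3,4,5)]
# triangulate features between wr3, wr4 and wr5 by template matching (stud, window corner)
Ps=[load(f'wr{i}.png') for i in (3,4,5)]
def tri(obs):
    A=[];b=[]
    for P,(u,v) in obs:
        M=np.c_[P['R'],P['t']]
        for r in ((u-P['cx'])/P['fx']*M[2]-M[0],(v-P['cy'])/P['fy']*M[2]-M[1]): A.append(r[:3]);b.append(-r[3])
    x,*_=np.linalg.lstsq(np.array(A),np.array(b),rcond=None);return x.round(4)
def cir(im):
    c=cv2.HoughCircles(cv2.GaussianBlur(im,(5,5),1),cv2.HOUGH_GRADIENT,1,60,param1=60,param2=18,minRadius=20,maxRadius=60);return c[0][:4].round(1).tolist() if c is not None else None
for im in g: print(cir(im))
# lip-front corner (wr3 (281,220); wr4 (287,196)), from viewed crops
print('lip',tri([(Ps[0],(281,220)),(Ps[1],(287,196))]))
```

```text
[0.46415293 0.1460376  0.05554777] [-0.40515721 -0.4594714   0.20537562]
[[343.5, 143.5, 44.70000076293945]]
[[339.5, 136.5, 32.099998474121094], [607.5, 5.5, 33.0]]
[[348.5, 155.5, 41.599998474121094], [239.5, 330.5, 30.5], [297.5, 92.5, 24.399999618530273]]
lip [0.4513 0.1701 0.0708]
```

Emit:
{"method": "move_arm", "body": {"deltas": [[0, 0, -1, 0], [0, 0, -2, 0], [0, 0, -3, 0], [0, 0, -3, 0]]}}

```text
time: 6.5
ee_pos: [0.4642, 0.146, 0.0525]
tool_rot: [-0.0, 0.787, 0.617, -0.0]
force: [-0.2, 0.9, 1.5]
width: -0.001
grasp_force: 0.4
```

Run:
```python
from h import *
grab('scene','scene6.png');T=grab('top','top6.png')
S=load('scene6.png')
b=cv2.resize(cv2.imread('pics/raw_scene6.png')[150:230,225:345],None,fx=5,fy=5,interpolation=cv2.INTER_CUBIC)
cv2.imwrite('pics/v6.png',cv2.convertScaleAbs(b,alpha=1.3))
s=status.get_state();p=s['ee_pos'];print(p,s['force'])
for z in (p[2]-.017,p[2],.066,.08): print(z,(proj(S,(p[0],p[1],z))-[225,150])*5)
```

```text
[0.46413974 0.14604077 0.05244494] [-0.04330904 -1.24566112  0.48461071]
0.03544493843941628 [187.41367838 240.92574883]
0.052444938439416285 [183.84512577 217.54070301]
0.066 [180.93332988 198.45944294]
0.08 [177.86199515 178.33271049]
```

View pics/v6.png

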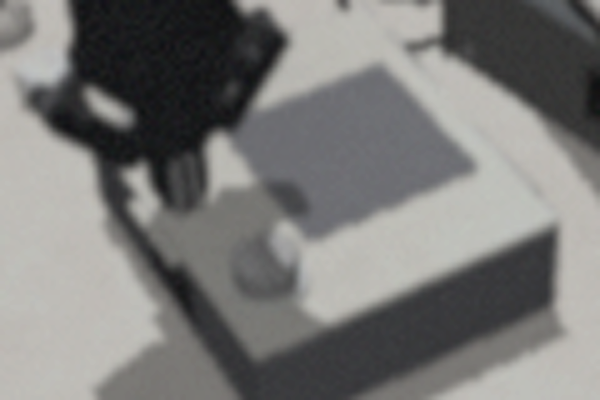

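Emit:
{"method": "move_arm", "body": {"deltas": [[0, 0, -1, 0], [0, 0, -2, 0], [0, 0, -3, 0], [0, 0, -3, 0]]}}

```text
time: 7.0
ee_pos: [0.4642, 0.1461, 0.0522]
tool_rot: [-0.0, 0.787, 0.617, -0.001]
force: [-7.0, -2.6, 21.5]
width: -0.003
grasp_force: 10.6
```

Contact at TCP z≈0.0525 with 21 N: the cover is shut and held down. It also gives me the true fingertip height against the cover top. Now I lift and go to look at the key.

Emit:
{"method": "move_arm", "body": {"deltas": [[0, 0, 40, 0], [0, 0, 80, -0.1], [0, -20, 120, -0.25], [0, -60, 125, -0.4], [0, -100, 125, -0.55], [0, -145, 125, -0.7], [0, -190, 125, -0.85], [0, -230, 125, -0.98]], "grip": 110}}

```text
time: 7.8
ee_pos: [0.4639, -0.0859, 0.1746]
tool_rot: [0.0, 0.985, 0.172, 0.0]
force: [0.6, 0.2, -0.6]
width: 0.567
grasp_force: 0.0
```

Run:
```python
from h import *
s=status.get_state();q=s['tool_rot'];y=np.arctan2(2*q[2]**2-1,2*q[1]*q[2]);print(s['ee_pos'],y,'delta',np.array([475,-204,170])-s['ee_pos']*1000,-1.63-y,s['width'])
```

```text
[ 0.46388946 -0.0858762   0.17462403] -1.2259332833446446 delta [  11.11053778 -118.12379565   -4.62402871] -0.4040667166553553 0.5665085222605447
```

Emit:
{"method": "move_arm", "body": {"deltas": [[4, -40, -5, -0.14], [8, -80, -5, -0.27], [11, -118, -5, -0.4], [11, -118, -5, -0.4], [11, -118, -5, -0.4], [11, -118, -5, -0.4]]}}

```text
time: 8.4
ee_pos: [0.4746, -0.2009, 0.169]
tool_rot: [-0.001, 1.0, -0.024, -0.001]
force: [0.6, 0.5, 0.0]
width: 0.565
grasp_force: 0.0
```

Run:
```python
from h import *
P=grab('wrist','wrk.png');s=status.get_state();p=s['ee_pos'];print(p,s['width'],s['tool_rot'])
a=cv2.imread('pics/raw_wrk.png');g=cv2.cvtColor(cv2.GaussianBlur(a,(3,3),0),cv2.COLOR_BGR2GRAY)
for X in [(.539,-.204,.046),(.539,-.204,.092),(.539,-.204,.052),tuple(p),tuple(p-[0,0,.017])]: print(X,proj(P,X).round(1))
c=proj(P,(.539,-.204,.07)); x0,y0=int(c[0])-130,max(int(c[1])-110,0)
sub=cv2.resize(g[y0:y0+220,x0:x0+260],(87,55),interpolation=cv2.INTER_AREA);print(x0,y0)
for i,r in enumerate(sub): print('%3d '%(y0+4*i)+''.join(' .:-=+*#%@'[::-1][min(9,int(v)//22)] for v in r))
```

```text
[ 0.47473191 -0.20067944  0.16911822] 0.5682108897562387 [-4.17640135e-04  9.99717623e-01 -2.37553247e-02 -4.29849367e-04]
(0.539, -0.204, 0.046) [321.8 105.4]
(0.539, -0.204, 0.092) [322.  109.4]
(0.539, -0.204, 0.052) [321.8 105.8]
(np.float64(0.47473191003546206), np.float64(-0.20067944316254352), np.float64(0.16911822451909247)) [322.  251.2]
(np.float64(0.47473191003546206), np.float64(-0.20067944316254352), np.float64(0.15211822451909246)) [321.9 237. ]
191 0
  0 ++--------------------------=%%%%%%%%#*++=-----------------------:---------------------
  4 +++--------------------------+%%%%%%##+++=---:-:-:-------------------------------------
  8 +++=--------------------::----+######++++=-:------::----------------------:------------
 12 +++=------------::-----:---:-::-=**++++++=--:--:--::--:-::---:--:-::-------------------
 16 ++++=------------------:::-:-::::-==+++=--::::-::::::::-:-::-::--:::-:::--:-----:------
 20 *+++=---------:-::-:-:::-::-::-:::------::::-:::::::-::::----:-:::::-:--:---:----::----
 24 #++++-:----::::::-:--::::-::::::::::::::::::::-:::::::::::::::-:::-:::-:::
[... 3729 characters left out ...]
:::::::::::::::-====++++=+++++===++++++++++++++++++++==-
192 ::::::::::::::::::::::::::::::::::::::::::::::=++++++++++++++++++++++++++++++++++++++++
196 ::::::::::::::::::::::::::::::::::::::::::::::=++++++++++++++++++++++++++++++++++++++++
200 ::::::::::::::::::::::::::::::::::::::::::::::=++++++++++++++++++++++++++++++++++++++++
204 ::::::::::::::::::::::::::::::::::::::::::::::=++++++++++++++++++++++++++++++++++++++++
208 :::::::::::::::::::::::::::::::::::::-::::::::=++++++++++++++++++++++++++++++++++++++++
212 ::::::::::::::::::::::::::::::::::::-:::::::::-++++=---=+++++++++++++++++++++++++++++++
216 ::::::::::::::::::::::::::::::::::::::::::::::-=+==-:::==++++++++++++++++++++++++++++++
```

Run:
```python
from h import *
P=load('wrk.png');f=lambda u,v,z:atz(P,u,v,z).round(4)
print(P['fx'],(-P['R'].T@P['t']),P['R'].round(3).tolist())
print('stand len',f(310,56,.046)-f(310,135,.046),'wid',f(282.5,96,.046)-f(348,96,.046))
print('stand c',f(315.5,95.5,.046),'handle top',f(313.5,98.5,.092),'collar',f(314.5,99,.052))
g=cv2.cvtColor(cv2.GaussianBlur(cv2.imread('pics/raw_wrk.png'),(3,3),0),cv2.COLOR_BGR2GRAY)
for v in (60,75,99,124,131): print(v,g[v,274:364].tolist())
print(g[48:142,300].tolist())
```

```text
344.6416246870436 [ 0.55480795 -0.20387171  0.32599871] [[-0.049, -0.999, -0.002], [-0.949, 0.046, 0.31], [-0.31, 0.017, -0.951]]
stand len [ 0.0591 -0.0034  0.    ] wid [0.0025 0.051  0.    ]
stand c [ 0.5467 -0.1994  0.046 ] handle top [ 0.5462 -0.1988  0.092 ] collar [ 0.5443 -0.1986  0.052 ]
60 [154, 153, 153, 154, 154, 155, 156, 151, 131, 108, 97, 96, 96, 95, 94, 94, 95, 94, 94, 94, 95, 95, 95, 95, 95, 95, 95, 94, 94, 95, 94, 94, 94, 94, 93, 93, 93, 93, 93, 93, 93, 92, 92, 93, 93, 94, 94, 94, 93, 93, 93, 93, 93, 93, 93, 93, 93, 93, 93, 92, 92, 92, 93, 93, 92, 91, 92, 93, 93, 92, 91, 90, 90, 96, 114, 138, 153, 155, 154, 155, 155, 154, 154, 155, 155, 154, 154, 155, 155, 155]
75 [155, 155, 155, 154, 154, 154, 155, 154, 143, 120, 100, 94, 94, 94, 95, 96, 94, 94, 94, 95, 95, 95, 95, 95, 96, 96, 95, 95, 95, 93, 82, 58, 34, 24, 27, 30, 30, 30, 31, 28, 27, 27, 27, 27, 26, 24, 22, 25, 41, 63, 80, 89, 92, 93, 92, 92, 93, 93, 93, 93, 92, 92, 92, 92, 92, 92, 93, 93, 92, 91, 91, 92, 91, 92, 97, 103, 106, 106, 105, 105, 106, 106, 105, 113, 134, 151, 156, 155, 154, 154]
99 [154, 155, 155, 154,
[... 845 characters left out ...]
91, 91, 92, 92, 91, 91, 92, 92, 92, 92, 92, 92, 91, 91, 91, 91, 91, 92, 92, 92, 90, 90, 91, 91, 92, 92, 92, 91, 90, 90, 91, 91, 91, 91, 91, 90, 89, 89, 91, 91, 91, 90, 90, 91, 92, 91, 90, 89, 90, 90, 89, 89, 89, 90, 90, 91, 97, 103, 106, 105, 104, 104, 104, 103, 112, 133, 152, 156, 155, 155, 155, 156, 156]
[155, 155, 154, 154, 154, 155, 156, 151, 133, 109, 95, 93, 95, 95, 95, 95, 94, 94, 94, 95, 95, 94, 95, 94, 93, 93, 93, 95, 95, 94, 94, 94, 91, 79, 60, 43, 33, 32, 34, 35, 35, 35, 33, 32, 32, 33, 34, 35, 35, 33, 32, 33, 33, 31, 29, 30, 33, 32, 30, 31, 32, 32, 31, 32, 38, 53, 73, 86, 90, 91, 92, 92, 91, 92, 92, 92, 92, 93, 92, 91, 92, 92, 92, 92, 91, 90, 89, 96, 118, 143, 155, 157, 156, 155]
```

Emit:
{"method": "move_arm", "body": {"deltas": [[30, 1, 0, 0.02], [60, 2, 0, 0.02], [71, 2, -10, 0.02], [71, 2, -45, 0.02], [71, 2, -80, 0.02], [71, 2, -105, 0.02], [71, 2, -114, 0.02], [71, 2, -114, 0.02]]}}

```text
time: 9.25
ee_pos: [0.5449, -0.1983, 0.0541]
tool_rot: [-0.001, 1.0, -0.014, -0.002]
force: [-0.1, -0.6, -0.4]
width: 0.567
grasp_force: 0.0
```

Emit:
{"method": "move_arm", "body": {"deltas": [[0, 0, -5, 0], [0, 0, -9, 0], [0, 0, -12, 0], [0, 0, -12, 0]]}}

```text
time: 9.65
ee_pos: [0.5463, -0.2001, 0.0438]
tool_rot: [0.0, 1.0, -0.015, 0.0]
force: [-0.2, 0.3, 0.3]
width: 0.57
grasp_force: 0.0
```

Emit:
{"method": "move_arm", "body": {"deltas": [[0, 0, 0, 0], [0, 0, 0, 0], [0, 0, 0, 0], [0, 0, 0, 0], [0, 0, 0, 0], [0, 0, 0, 0]], "grip": 255, "grip_force": 60}}

```text
time: 10.25
ee_pos: [0.5465, -0.2002, 0.0438]
tool_rot: [0.0, 1.0, -0.015, 0.0]
force: [-1.3, -0.8, 2.4]
width: 0.132
grasp_force: 58.6
```

Emit:
{"method": "move_arm", "body": {"deltas": [[0, 0, 25, 0], [0, 0, 55, 0], [0, 0, 90, 0.05], [-10, 20, 120, 0.2], [-25, 50, 126, 0.34], [-40, 85, 126, 0.48], [-55, 120, 126, 0.62], [-70, 155, 126, 0.76]]}}

```text
time: 11.05
ee_pos: [0.4749, -0.0437, 0.1691]
tool_rot: [-0.0, 0.933, 0.36, -0.0]
force: [0.5, 0.1, -0.3]
width: 0.13
grasp_force: 59.1
```

Emit:
{"method": "move_arm", "body": {"deltas": [[-10, 30, 0, 0.14], [-20, 55, 0, 0.28], [-25, 65, 0, 0.42], [-25, 65, 0, 0.56], [-25, 65, 0, 0.64], [-25, 65, 0, 0.64], [-25, 65, 0, 0.64]]}}

```text
time: 11.75
ee_pos: [0.4508, 0.0201, 0.1691]
tool_rot: [-0.0, 0.775, 0.632, -0.0]
force: [0.8, 1.1, -0.6]
width: 0.128
grasp_force: 59.1
```

Run:
```python
from h import *
P=grab('wrist','wrs2.png');s=status.get_state();q=s['tool_rot'];print(s['ee_pos'],'yaw',np.arctan2(2*q[2]**2-1,2*q[1]*q[2]),s['width'],s['force'])
a=cv2.resize(cv2.convertScaleAbs(cv2.imread('pics/raw_wrs2.png')[0:300,170:470],alpha=1.3),None,fx=2,fy=2,interpolation=cv2.INTER_CUBIC)
cv2.imwrite('pics/v10.png',a)
```

```text
[0.45090142 0.0200002  0.16922033] yaw -0.20158833711529694 0.13030756544893138 [-0.24586432  0.21442577 -1.32099728]
```

View pics/v10.png

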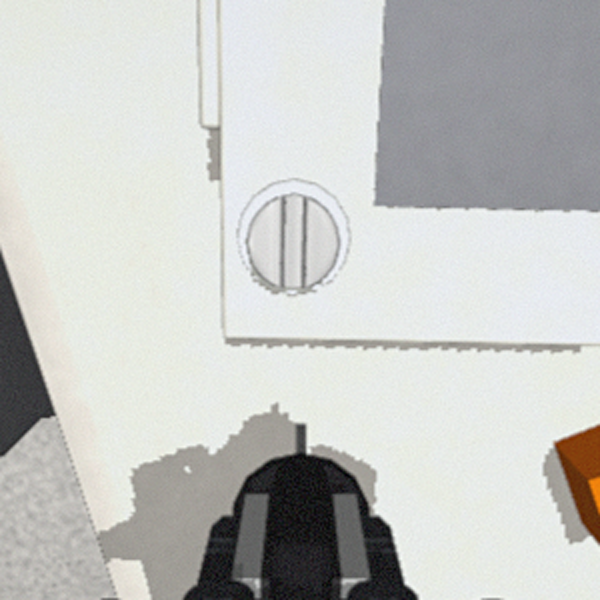

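Last picture: stud 2's head is centred at crop (293,243), raw (316.5,121.5), with its slot vertical. The blade's front corner is at crop (300,424), raw (320,212). From these I get the offsets.

Run:
```python
from h import *
P=load('wrs2.png');p=np.array([.4509,.0200,.1692]);y=-.2016
k=np.array([-np.sin(y),np.cos(y),0]);e=np.array([np.cos(y),np.sin(y),0])
for z in (-.028,-.034): 
  for d in (.008,.011,.014): print(z,d,proj(P,p+k*d+[0,0,z]).round(1))
B=atz(P,320,212,.1692-.0338);print('blade corner loc',(B-p)@k,(B-p)@e)
S2=atz(P,316.5,121.5,.086); slot=atz(P,316.5,99,.086)-atz(P,316.5,144,.086)
print('stud2',S2.round(4),'slot ang',np.arctan2(slot[1],slot[0]),'disc',np.linalg.norm(atz(P,170+341/2,121.5,.086)-atz(P,170+247/2,121.5,.086)))
P3=load('wr3.png');S1=atz(P3,346,150,.086);print('S1',S1,'dist',np.linalg.norm(S1-S2),'ang',np.arctan2(*(S1-S2)[1::-1]))
h=S2-p;print('delta mm',h*1000)
# residual yaw of blade in the image: compare handle pads edges
g=cv2.cvtColor(cv2.imread('pics/raw_wrs2.png'),cv2.COLOR_BGR2GRAY)
for v in (213,216,220,224): print(v,g[v,310:332].tolist())
```

```text
-0.028 0.008 [319.6 217.7]
-0.028 0.011 [319.6 212.8]
-0.028 0.014 [319.6 207.9]
-0.034 0.008 [319.6 214. ]
-0.034 0.011 [319.6 209.2]
-0.034 0.014 [319.6 204.4]
blade corner loc 0.009307734956331214 0.00022126515094037977
stud2 [0.4602 0.0761 0.086 ] slot ang 1.3649005749419796 disc 0.032161029061935444
S1 [0.48758042 0.19809505 0.086     ] dist 0.12499282668439148 ang 1.35016666299075
delta mm [  9.32648169  56.13206971 -83.2       ]
213 [123, 124, 120, 120, 120, 122, 121, 105, 70, 50, 52, 47, 78, 150, 178, 183, 180, 176, 181, 181, 179, 179]
216 [123, 123, 122, 124, 122, 123, 120, 107, 72, 56, 49, 50, 78, 152, 184, 181, 178, 181, 181, 181, 181, 178]
220 [126, 124, 122, 120, 122, 124, 126, 110, 74, 57, 57, 57, 80, 154, 185, 181, 178, 179, 181, 179, 180, 181]
224 [121, 123, 122, 120, 123, 126, 128, 107, 76, 55, 58, 53, 72, 152, 179, 147, 119, 121, 122, 120, 117, 118]
```

Emit:
{"method": "move_arm", "body": {"deltas": [[5, 28, 0, -0.02], [9, 55, 0, -0.02], [9.5, 57.5, -15, -0.02], [9.5, 57.5, -32, -0.02], [9.5, 57.5, -43, -0.02], [9.5, 57.5, -47, -0.02], [9.5, 57.5, -47, -0.02]]}}

```text
time: 12.5
ee_pos: [0.4601, 0.0773, 0.1218]
tool_rot: [-0.0, 0.781, 0.625, -0.001]
force: [-0.6, 0.4, -0.3]
width: 0.134
grasp_force: 59.2
```

Emit:
{"method": "move_arm", "body": {"deltas": [[0, 0, -2, 0], [0, 0, -4, 0], [0, 0, -5, 0], [0, 0, -5, 0], [0, 0, -5, 0]]}}

```text
time: 13.0
ee_pos: [0.4608, 0.0776, 0.1177]
tool_rot: [0.0, 0.78, 0.625, 0.0]
force: [-0.3, 0.1, -0.8]
width: 0.137
grasp_force: 59.2
```

Emit:
{"method": "move_arm", "body": {"deltas": [[0, 0, -2, 0], [0, 0, -4, 0], [0, 0, -6, 0], [0, 0, -6, 0]]}}

```text
time: 13.4
ee_pos: [0.4609, 0.0776, 0.1117]
tool_rot: [0.0, 0.78, 0.625, 0.0]
force: [-0.1, -0.9, 3.1]
width: 0.132
grasp_force: 59.8
```

Emit:
{"method": "move_arm", "body": {"deltas": [[0, 0, -2, 0], [0, 0, -4, 0], [0, 0, -6, 0], [0, 0, -6.5, 0], [0, 0, -6.5, 0]]}}

```text
time: 13.9
ee_pos: [0.461, 0.0776, 0.1055]
tool_rot: [0.0, 0.78, 0.625, 0.0]
force: [-1.8, 0.0, 7.2]
width: 0.136
grasp_force: 60.3
```

Emit:
{"method": "move_arm", "body": {"deltas": [[0, 0, -1.5, 0], [0, 0, -3, 0], [0, 0, -3, 0], [0, 0, -3, 0]]}}

```text
time: 14.3
ee_pos: [0.4611, 0.0776, 0.1028]
tool_rot: [0.0, 0.78, 0.625, 0.0]
force: [-1.5, 0.8, 8.4]
width: 0.132
grasp_force: 60.6
```

Emit:
{"method": "move_arm", "body": {"deltas": [[0, 0, -1, -0.1], [0.1, -0.2, -1, -0.22], [0.2, -0.4, -1, -0.34], [0.3, -0.7, -1, -0.46], [0.5, -0.9, -1, -0.58], [0.6, -1.1, -1, -0.7], [0.7, -1.2, -1, -0.82], [0.7, -1.2, -1, -0.82]]}}

```text
time: 15.1
ee_pos: [0.4624, 0.0759, 0.1024]
tool_rot: [0.001, 0.965, 0.262, 0.001]
force: [-1.9, -1.6, 11.2]
width: 0.129
grasp_force: 60.9
```

Run:
```python
from h import *
s=status.get_state();q=s['tool_rot'];print('yaw',np.arctan2(2*q[2]**2-1,2*q[1]*q[2]),s['torque'],s['force'],s['joints'])
```

```text
yaw -1.041360945736034 [-0.36163986  0.47226245  0.00370529] [-1.8825558  -1.62715039 11.198737  ] [ 7.05588393e-02  1.60512673e-01  2.08275179e+00 -1.38987109e-03
  8.96659774e-01  1.11278597e+00]
```

Emit:
{"method": "move_arm", "body": {"deltas": [[0.1, -0.1, 0, -0.12], [0.2, -0.2, 0, -0.24], [0.3, -0.3, 0, -0.36], [0.4, -0.4, 0, -0.48], [0.4, -0.5, 0, -0.6], [0.4, -0.6, 0, -0.72], [0.4, -0.6, 0, -0.78], [0.4, -0.6, 0, -0.78]]}}

```text
time: 15.9
ee_pos: [0.4626, 0.0745, 0.1024]
tool_rot: [0.001, 0.992, -0.124, 0.001]
force: [-2.6, -3.7, 12.2]
width: 0.131
grasp_force: 60.9
```

Run:
```python
from h import *
s=status.get_state();q=s['tool_rot'];print('yaw',np.arctan2(2*q[2]**2-1,2*q[1]*q[2]),s['torque'],s['force'],s['joints'])
```

```text
yaw -1.819516155472498 [-0.83962145  0.6417105   0.05227668] [-2.63709425 -3.73798156 12.21447475] [ 0.06869038  0.16090917  2.08221747 -0.00351232  0.89739915  1.89039605]
```

Emit:
{"method": "move_arm", "body": {"deltas": [[0, 0, 0, -0.06], [0, 0, 0, -0.12], [0, 0, 0, -0.12], [0, 0, 0, -0.12]]}}

```text
time: 16.3
ee_pos: [0.4629, 0.0748, 0.1024]
tool_rot: [0.001, 0.983, -0.183, 0.001]
force: [-2.6, -2.8, 11.1]
width: 0.13
grasp_force: 60.8
```

Run:
```python
from h import *
s=status.get_state();q=s['tool_rot'];print('yaw',np.arctan2(2*q[2]**2-1,2*q[1]*q[2]),s['torque'],s['force'],s['joints'])
```

```text
yaw -1.938664096348712 [-0.67825942  0.48680707  0.04390945] [-2.58158492 -2.81119243 11.05876967] [ 0.06884617  0.161054    2.08206035 -0.00289745  0.89665275  2.00931763]
```

Emit:
{"method": "move_arm", "body": {"deltas": [[0, 0, 0, -0.05], [0, 0, 0, -0.1], [0, 0, 0, -0.1]]}}

```text
time: 16.6
ee_pos: [0.4627, 0.0744, 0.1024]
tool_rot: [0.001, 0.973, -0.232, 0.001]
force: [-2.1, -3.9, 11.8]
width: 0.131
grasp_force: 60.9
```

Run:
```python
from h import *
s=status.get_state();q=s['tool_rot'];print('yaw',np.arctan2(2*q[2]**2-1,2*q[1]*q[2]),s['torque'],s['force'])
```

```text
yaw -2.0381461054424026 [-0.92026301  0.51950346  0.28355723] [-2.08848866 -3.93243188 11.81096215]
```

Emit:
{"method": "move_arm", "body": {"deltas": [[0, 0, 0, 0.06], [0, 0, 0, 0.1], [0, 0, 2, 0.1], [0, 0, 4, 0.1], [0, 0, 6, 0.1], [0, 0, 8, 0.1], [0, 0, 9, 0.1], [0, 0, 9, 0.1]]}}

```text
time: 17.4
ee_pos: [0.4621, 0.075, 0.1098]
tool_rot: [0.001, 0.983, -0.183, 0.001]
force: [2.0, -4.3, 2.2]
width: 0.133
grasp_force: 59.3
```

Run:
```python
from h import *
s=status.get_state();q=s['tool_rot'];print('yaw',np.arctan2(2*q[2]**2-1,2*q[1]*q[2]),s['torque'],s['force'])
```

```text
yaw -1.9392791932045543 [-0.91310686 -0.17050931  0.03464523] [ 1.98580838 -4.26581791  2.15665931]
```

Emit:
{"method": "move_arm", "body": {"deltas": [[0, 0, 3, 0], [0, 0, 6, 0], [0, 0, 10, 0], [0, 0, 20, 0], [0, 0, 40, 0.1], [0, 0, 58, 0.24], [0, 0, 58, 0.38], [0, 0, 58, 0.38]]}}

```text
time: 18.2
ee_pos: [0.4626, 0.0762, 0.1695]
tool_rot: [-0.0, 1.0, 0.005, 0.001]
force: [-1.0, -0.4, -1.3]
width: 0.13
grasp_force: 59.1
```

Run:
```python
from h import *
P=grab('wrist','wra.png');s=status.get_state();q=s['tool_rot'];print(s['ee_pos'],'yaw',np.arctan2(2*q[2]**2-1,2*q[1]*q[2]),s['torque'],s['force'],s['width'])
g=cv2.imread('pics/raw_wra.png',0);T=grab('top','topa.png')
for i in (1,2):
    pass
# blade pixels
for v in (205,209,213,216,220,224): print(v,g[v,306:336].tolist())
```

```text
[0.46193841 0.07607128 0.16875979] yaw -1.5627567914462857 [-0.00461365 -0.01847554 -0.02301728] [ 0.6869335  -0.19893477 -0.1284716 ] 0.13587906206404388
205 [146, 148, 146, 150, 151, 150, 146, 150, 127, 82, 98, 134, 140, 137, 143, 141, 149, 150, 125, 90, 103, 133, 145, 142, 144, 145, 141, 131, 116, 115]
209 [143, 146, 148, 147, 148, 147, 149, 128, 89, 98, 133, 144, 144, 142, 148, 149, 150, 124, 94, 88, 103, 117, 115, 114, 120, 115, 112, 108, 94, 96]
213 [131, 143, 150, 152, 146, 138, 109, 83, 77, 89, 94, 85, 63, 53, 53, 48, 52, 62, 69, 88, 96, 97, 95, 94, 96, 97, 99, 94, 95, 96]
216 [163, 154, 127, 112, 115, 108, 86, 72, 90, 97, 96, 83, 66, 51, 48, 44, 47, 63, 89, 97, 97, 96, 97, 94, 95, 94, 93, 88, 90, 97]
220 [161, 164, 162, 166, 139, 112, 110, 111, 112, 112, 113, 99, 62, 49, 47, 45, 51, 77, 94, 91, 88, 96, 103, 105, 106, 111, 113, 110, 111, 109]
224 [161, 157, 154, 155, 150, 135, 124, 109, 104, 105, 104, 90, 66, 48, 49, 45, 60, 96, 114, 111, 114, 108, 115, 110, 112, 111, 113, 108, 112, 111]
```

Run:
```python
from h import *
P=load('wra.png');im=cv2.imread('pics/raw_wra.png',0);c=proj(P,(.4602,.0761,.082));print('stud px',c)
x0,y0=int(c[0])-60,int(c[1])-70
E=cv2.Canny(cv2.GaussianBlur(im,(3,3),0),25,70)[y0:y0+110,x0:x0+120]
for l in cv2.HoughLinesP(E,1,np.pi/360,22,minLineLength=22,maxLineGap=4)[:,0]:
    a=atz(P,l[0]+x0,l[1]+y0,.082);b=atz(P,l[2]+x0,l[3]+y0,.082);d=b-a;print(l+[x0,y0,x0,y0],'ang',round(np.arctan(d[1]/d[0]),3),'len',round(np.linalg.norm(d),4))
sub=cv2.resize(im[y0-20:y0+110,x0-10:x0+130],(90,56),interpolation=cv2.INTER_AREA)
for i,r in enumerate(sub): print('%3d '%(y0-20+i*2.32)+''.join(' .:-=+*#%@'[::-1][min(9,int(v)//20)] for v in r))
```

```text
stud px [321.91805758 200.82797236]
[310 223 359 234] ang 1.343 len 0.0389
[315 156 321 133] ang -0.247 len 0.0169
[314 217 326 169] ang -0.225 len 0.0384
[325 199 333 171] ang -0.251 len 0.0222
[290 151 313 156] ang 1.364 len 0.0168
[310 220 321 177] ang -0.233 len 0.0349
[322 225 336 172] ang -0.229 len 0.0429
[371 194 380 162] ang -0.21 len 0.0248
[294 196 316 181] ang -0.947 len 0.0201
[261 144 289 150] ang 1.367 len 0.0203
[330 170 353 193] ang 0.787 len 0.0246
[300 196 310 221] ang 0.358 len 0.0213
110 +==============================================+-.................:.......................
112 =+===+================================+=========-.....::......:..:........................
114 =+================================+==+=++=======:.......:..........:.....:................
116 ===============================================:.........:.....:...........:..............
119 ===============================================:..........................................
121 =========================================+====-..:......................:.......:.........
123 ================
[... 4029 characters left out ...]
===================================
223 ..:................:.....:.......:..:::---=*##+==========================-================
226 ..............................:.....:::--=*%@%#**++=====================:.-===============
228 ..:..............:........:......:-+*##%%@@@@@@@@@%%##*================-..:-==============
230 ..................:.....:...:..:-*%@@@@@@@@@@@@@@@@@@@@#+:::--========-:...:-=============
232 ..........:.....:.......:.:..:-*%@%%%@@@@@@@@@@@@@@@@%@@@#=:...:::----:.....:=============
235 ...............:......:....:-*%@%%%%%@@@@@@@@@@@@@@@@%@%@@@#=:.......:......:--===========
237 ..........:..:............:*%@@%%%%%@@@@@@@@@@@@@@@@@@%@@@@@@#-...............:-==========
```

Stud 2's slot now lies at about -0.23 rad, a full quarter turn from 1.35, so it is caught. Next is stud 1.

Emit:
{"method": "move_arm", "body": {"deltas": [[3, 15, 0, 0.14], [6, 30, 0, 0.28], [9, 45, 0, 0.42], [12, 60, 0, 0.56], [15, 75, 0, 0.7], [18, 90, 0, 0.84], [21, 105, 0, 0.98], [25, 123, 0, 1.12]]}}

```text
time: 19.1
ee_pos: [0.486, 0.1991, 0.1672]
tool_rot: [-0.0, 0.844, 0.537, -0.001]
force: [-0.2, -0.6, -1.5]
width: 0.134
grasp_force: 59.1
```

Emit:
{"method": "move_arm", "body": {"deltas": [[0, 0, 0, 0.14], [0, 0, 0, 0.22], [0, 0, 0, 0.22], [0, 0, 0, 0.22]]}}

```text
time: 19.5
ee_pos: [0.4863, 0.1987, 0.1675]
tool_rot: [-0.0, 0.781, 0.624, -0.0]
force: [0.5, -0.7, -0.1]
width: 0.131
grasp_force: 59.1
```

Run:
```python
from h import *
s=status.get_state();q=s['tool_rot'];y=np.arctan2(2*q[2]**2-1,2*q[1]*q[2]);print(s['ee_pos'],y,'delta',np.array([487.7,199.1,121.8])-s['ee_pos']*1000,-.22-y)
```

```text
[0.48629549 0.19868724 0.16749896] -0.2229565858930359 delta [  1.40450895   0.41276323 -45.69896197] 0.002956585893035907
```

Emit:
{"method": "move_arm", "body": {"deltas": [[1.2, 0.4, -15, 0], [1.2, 0.4, -30, 0], [1.2, 0.4, -42, 0], [1.2, 0.4, -46, 0], [1.2, 0.4, -46, 0]]}}

```text
time: 20.0
ee_pos: [0.4873, 0.1989, 0.1211]
tool_rot: [-0.0, 0.781, 0.625, -0.001]
force: [0.3, -0.7, -1.3]
width: 0.135
grasp_force: 59.1
```

Emit:
{"method": "move_arm", "body": {"deltas": [[0, 0, -2, 0], [0, 0, -4, 0], [0, 0, -5, 0], [0, 0, -5, 0], [0, 0, -5, 0]]}}

```text
time: 20.5
ee_pos: [0.4881, 0.1992, 0.1172]
tool_rot: [0.0, 0.78, 0.625, 0.0]
force: [0.8, -0.3, 0.2]
width: 0.133
grasp_force: 59.1
```

In the slot with no force. Press further.

Emit:
{"method": "move_arm", "body": {"deltas": [[0, 0, -2, 0], [0, 0, -4, 0], [0, 0, -5, 0], [0, 0, -5, 0]]}}

```text
time: 20.9
ee_pos: [0.4882, 0.1992, 0.1123]
tool_rot: [0.0, 0.78, 0.625, 0.0]
force: [-0.9, 0.4, 2.5]
width: 0.128
grasp_force: 59.7
```

Emit:
{"method": "move_arm", "body": {"deltas": [[0, 0, -2, 0], [0, 0, -4, 0], [0, 0, -6, 0], [0, 0, -8, 0], [0, 0, -9, 0], [0, 0, -9, 0]]}}

```text
time: 21.5
ee_pos: [0.4883, 0.1993, 0.1037]
tool_rot: [0.0, 0.78, 0.625, 0.0]
force: [-1.6, 0.2, 7.3]
width: 0.13
grasp_force: 60.5
```

Emit:
{"method": "move_arm", "body": {"deltas": [[0, 0, -1.5, 0], [0.1, -0.2, -2, -0.12], [0.2, -0.4, -2, -0.25], [0.3, -0.7, -2, -0.38], [0.5, -0.9, -2, -0.51], [0.6, -1.1, -2, -0.64], [0.7, -1.2, -2, -0.77], [0.7, -1.2, -2, -0.8]]}}

```text
time: 22.3
ee_pos: [0.4901, 0.1975, 0.1025]
tool_rot: [0.001, 0.963, 0.271, 0.001]
force: [-0.5, -2.0, 9.8]
width: 0.129
grasp_force: 60.7
```

Run:
```python
from h import *
s=status.get_state();q=s['tool_rot'];print('yaw',np.arctan2(2*q[2]**2-1,2*q[1]*q[2]),s['torque'],s['force'])
```

```text
yaw -1.022021406465797 [-0.58598017  0.23990362  0.07471527] [-0.46247991 -1.95996146  9.84530284]
```

Emit:
{"method": "move_arm", "body": {"deltas": [[0.1, -0.1, 0, -0.13], [0.2, -0.2, 0, -0.26], [0.3, -0.3, 0, -0.39], [0.4, -0.4, 0, -0.52], [0.4, -0.5, 0, -0.65], [0.4, -0.6, 0, -0.78], [0.4, -0.6, 0, -0.91], [0.4, -0.6, 0, -0.92]]}}

```text
time: 23.1
ee_pos: [0.4908, 0.1958, 0.1025]
tool_rot: [0.001, 0.983, -0.184, 0.002]
force: [-1.0, -5.4, 9.3]
width: 0.132
grasp_force: 60.7
```

Emit:
{"method": "move_arm", "body": {"deltas": [[0, 0, 0, -0.05], [0, 0, 0, -0.1], [0, 0, 0, -0.1]]}}

```text
time: 23.4
ee_pos: [0.4905, 0.1954, 0.1024]
tool_rot: [0.002, 0.973, -0.231, 0.002]
force: [-1.1, -6.1, 10.3]
width: 0.138
grasp_force: 60.7
```

Run:
```python
from h import *
s=status.get_state();q=s['tool_rot'];print('yaw',np.arctan2(2*q[2]**2-1,2*q[1]*q[2]),s['torque'],s['force'],s['joints'])
```

```text
yaw -2.037875223528668 [-1.33030269  0.16124386  0.25492475] [-1.07085162 -6.07754761 10.25901738] [ 0.29957259  0.26702016  1.9485331  -0.00588133  0.92479119  2.34098812]
```

At the stop with 0.25 N m. Back off and lift.

Emit:
{"method": "move_arm", "body": {"deltas": [[0, 0, 0, 0.06], [0, 0, 0, 0.1], [0, 0, 2, 0.1], [0, 0, 4, 0.1], [0, 0, 6, 0.1], [0, 0, 8, 0.1], [0, 0, 9, 0.1], [0, 0, 9, 0.1]]}}

```text
time: 24.2
ee_pos: [0.4896, 0.1961, 0.1098]
tool_rot: [0.001, 0.983, -0.183, 0.001]
force: [1.4, -4.6, 2.1]
width: 0.129
grasp_force: 59.5
```

Emit:
{"method": "move_arm", "body": {"deltas": [[0, 0, 3, 0], [0, 0, 6, 0], [0, 0, 10, 0], [0, 0, 20, 0], [0, 0, 40, 0.1], [0, 0, 58, 0.24], [0, 0, 58, 0.38], [0, 0, 58, 0.38]]}}

```text
time: 25.0
ee_pos: [0.4899, 0.1981, 0.1697]
tool_rot: [-0.001, 1.0, 0.005, 0.001]
force: [-0.9, -0.1, -1.0]
width: 0.128
grasp_force: 59.1
```

Run:
```python
from h import *
P=grab('wrist','wrb.png');s=status.get_state();q=s['tool_rot'];y=np.arctan2(2*q[2]**2-1,2*q[1]*q[2]);print(s['ee_pos'],'yaw',y,s['width'])
im=cv2.imread('pics/raw_wrb.png',0);c=proj(P,(.4874,.1976,.082));print('stud px',c)
x0,y0=int(c[0])-60,int(c[1])-70
E=cv2.Canny(cv2.GaussianBlur(im,(3,3),0),25,70)[y0:y0+110,x0:x0+120]
for l in cv2.HoughLinesP(E,1,np.pi/360,22,minLineLength=22,maxLineGap=4)[:,0]:
    a=atz(P,l[0]+x0,l[1]+y0,.082);b=atz(P,l[2]+x0,l[3]+y0,.082);d=b-a;print(l+[x0,y0,x0,y0],'ang',round(np.arctan(d[1]/d[0]),3),'len',round(np.linalg.norm(d),4))
for v in (205,209,213,216,220,224): print(v,im[v,306:336].tolist())
```

```text
[0.48924094 0.19784349 0.16883852] yaw -1.5626640996108057 0.13064877469616548
stud px [322.62792926 200.8760529 ]
[270 216 287 131] ang -0.218 len 0.0657
[317 226 357 234] ang 1.369 len 0.0316
[268 210 279 158] ang -0.231 len 0.0411
[271 216 355 233] ang 1.366 len 0.0658
[324 210 334 171] ang -0.223 len 0.0311
[310 228 324 169] ang -0.215 len 0.0477
[323 224 337 172] ang -0.232 len 0.0421
[271 200 284 132] ang -0.212 len 0.0517
[347 163 355 131] ang -0.208 len 0.0235
[315 218 328 169] ang -0.237 len 0.0394
[269 212 309 222] ang 1.318 len 0.0313
[348 160 356 130] ang -0.224 len 0.022
[348 164 380 171] ang 1.363 len 0.024
205 [149, 152, 149, 149, 152, 153, 155, 150, 153, 148, 113, 86, 124, 146, 146, 145, 147, 153, 154, 131, 97, 97, 125, 143, 152, 150, 148, 149, 122, 95]
209 [141, 146, 150, 151, 151, 154, 151, 153, 144, 112, 73, 121, 145, 147, 147, 149, 153, 137, 108, 93, 101, 127, 147, 129, 97, 93, 98, 94, 98, 98]
213 [131, 121, 136, 151, 154, 153, 151, 148, 117, 85, 101, 97, 67, 54, 50, 54, 60, 66, 70, 69, 82, 97, 96, 101, 100, 97, 99, 96, 98, 96]
216 [163, 167, 156, 141, 120, 97, 95, 86, 75, 88, 101, 90, 68, 63, 55, 47, 48, 56, 67, 79, 95, 99, 102, 97, 97, 97, 98, 92, 93, 85]
220 [164, 165, 164, 164, 165, 140, 111, 112, 112, 116, 115, 97, 66, 49, 46, 53, 58, 72, 86, 95, 93, 88, 96, 103, 102, 108, 110, 110, 110, 111]
224 [162, 167, 162, 157, 154, 154, 132, 126, 123, 112, 110, 89, 66, 49, 46, 50, 57, 97, 111, 115, 113, 112, 112, 107, 110, 110, 113, 109, 113, 110]
```

Stud 1's slot is at -0.22 rad, so it is also caught. Returning the key.

Emit:
{"method": "move_arm", "body": {"deltas": [[7, -45, 0, 0], [14, -90, 0, 0], [21, -135, 0, 0], [28, -180, 0, -0.01], [35, -225, 0, -0.02], [42, -270, 0, -0.03], [49, -315, 0, -0.04], [56, -360, 0, -0.04]]}}

```text
time: 25.85
ee_pos: [0.5447, -0.1641, 0.1676]
tool_rot: [-0.0, 1.0, -0.016, -0.0]
force: [1.0, 0.3, -1.7]
width: 0.13
grasp_force: 59.2
```

Emit:
{"method": "move_arm", "body": {"deltas": [[0, -20, 0, 0], [1, -37, 0, 0], [1, -37, 0, 0], [1, -37, 0, 0], [1, -37, 0, 0]]}}

```text
time: 26.35
ee_pos: [0.5458, -0.1981, 0.1677]
tool_rot: [-0.001, 1.0, -0.014, -0.0]
force: [0.0, 0.0, -0.8]
width: 0.13
grasp_force: 59.2
```

Run:
```python
from h import *
s=status.get_state();q=s['tool_rot'];y=np.arctan2(2*q[2]**2-1,2*q[1]*q[2]);print(s['ee_pos'],y,'delta',np.array([546.4,-200.1,43.8])-s['ee_pos']*1000,-1.60-y)
```

```text
[ 0.54576315 -0.19809978  0.16768137] -1.5992941869021413 delta [   0.63684571   -2.0002212  -123.88136733] -0.0007058130978587762
```

Blade bottom meets the stand top at TCP z≈0.080, so I descend to 0.06 and check the force.

Emit:
{"method": "move_arm", "body": {"deltas": [[0.6, -2, -25, 0], [0.6, -2, -55, 0], [0.6, -2, -75, 0], [0.6, -2, -85, 0], [0.6, -2, -95, 0], [0.6, -2, -105, 0], [0.6, -2, -107, 0], [0.6, -2, -107, 0]]}}

```text
time: 27.15
ee_pos: [0.5468, -0.2016, 0.0611]
tool_rot: [-0.0, 1.0, -0.015, 0.0]
force: [-0.7, 0.6, -1.0]
width: 0.131
grasp_force: 59.2
```

Emit:
{"method": "move_arm", "body": {"deltas": [[0, 0, -6, 0], [0, 0, -11, 0], [0, 0, -14, 0], [0, 0, -16, 0], [0, 0, -16.5, 0], [0, 0, -16.5, 0]]}}

```text
time: 27.75
ee_pos: [0.5466, -0.2017, 0.0444]
tool_rot: [-0.0, 1.0, -0.015, -0.0]
force: [-0.9, -0.7, -1.6]
width: 0.131
grasp_force: 59.2
```

Emit:
{"method": "move_arm", "body": {"deltas": [[0, 0, -0.5, 0], [0, 0, -1, 0], [0, 0, -1.2, 0], [0, 0, -1.2, 0]]}}

```text
time: 28.15
ee_pos: [0.5468, -0.2018, 0.0438]
tool_rot: [0.0, 1.0, -0.015, 0.0]
force: [-1.7, -0.0, 3.0]
width: 0.129
grasp_force: 59.8
```

Seated at the same height as before (3 N). Release with moderate opening, then lift.

Emit:
{"method": "move_arm", "body": {"deltas": [[0, 0, 0, 0], [0, 0, 0, 0], [0, 0, 0, 0], [0, 0, 0, 0], [0, 0, 0, 0]], "grip": 110}}

```text
time: 28.65
ee_pos: [0.5466, -0.2017, 0.0431]
tool_rot: [-0.0, 1.0, -0.015, -0.0]
force: [-0.5, -0.4, 0.1]
width: 0.566
grasp_force: 0.0
```

Emit:
{"method": "move_arm", "body": {"deltas": [[0, 0, 10, 0], [0, 0, 30, 0], [0, 0, 60, 0], [0, 0, 100, 0], [-40, 0, 125, 0], [-72, 0, 125, 0], [-72, 0, 125, 0], [-72, 0, 125, 0]]}}

```text
time: 29.45
ee_pos: [0.4746, -0.2018, 0.1691]
tool_rot: [0.0, 1.0, -0.015, 0.001]
force: [0.2, 0.2, -0.4]
width: 0.571
grasp_force: 0.0
```

Run:
```python
from h import *
P=grab('wrist','wrend.png');s=status.get_state();print(s['ee_pos'],s['width'],s['time'])
g=cv2.cvtColor(cv2.GaussianBlur(cv2.imread('pics/raw_wrend.png'),(3,3),0),cv2.COLOR_BGR2GRAY)
sub=cv2.resize(g[40:150,260:370],(55,37),interpolation=cv2.INTER_AREA)
for i,r in enumerate(sub): print('%3d '%(40+3*i)+''.join(' .:-=+*#%@'[::-1][min(9,int(v)//22)] for v in r))
a=cv2.imread('pics/raw_top1.png').astype(int);b=grab('top','topend.png');b=cv2.imread('pics/raw_topend.png').astype(int)
T=load('topend.png')
# bystanders moved? compare patches (bottle, slips)
for n,(u,v) in dict(bottle=(381,173),slips=(183,219),cap1=(426,152),cap2=(467,133),cap3=(472,161)).items():
    print(n,abs(a-b)[v-10:v+10,u-10:u+10].mean().round(1))
```

```text
[ 0.4752466  -0.20190992  0.16895133] 0.5665715980672629 29.5
 40 -::--:-::-::::-::--::--:-------:::-:::-::::-----:--:--:
 43 ---:-:::-::::::::----:---:::-:-:::-:::::--:-:--::--::-:
 46 --:---:-::-:-:-:-::::::-:-:-:-:--:-::::::---::-----:---
 49 :-::-:--:::::::-::::::::::::::-:-:-:::-::--:-:-:::-----
 52 :::--:--::-::::::::::::::::::::::-::::::::-:-::-:::::::
 55 ::---:::-::--===------------------------------:-:-:--::
 58 ----:::::::-++++++++++++++++++++++++++++++++=---:-:::::
 61 :::-:::::::-+++++++++++++++++++++++++++++++++-:::-:::::
 64 :::::::::-:-+++++++++++++++++++++++++++++++++=---::::::
 67 -:-::::::-:-+++++++++++++++++++++++++++++++++++=--::::-
 70 :::::-:::::-++++++++++++**#####**+++++++++++++++=-:::::
 73 :::-:::::::-++++++++++++#%%%%%%%#*+++++++++++++++-:::::
 76 :::::::::::-++++++++++*#%%%%%%%%%##*+++++++++++++-:::::
 79 :::::-:::::-+++++++++*%%%%%%%%%%@@%##*+++++++++++-:::::
 82 :::::::::::-+++++++*#%%%%%%%%%%%@@@@%#**+++++++++-:::::
 85 :::::::::::-+++++++#%%%%%%%%%%%%@@@@@%##*++++++++-:::::
 88 :::::::::::-++++++*%%%%%%%%%%%%%@@@@@@%#*++++++++-:::::
 91 :::::::-:::-++
[... 531 characters left out ...]
::::::-=+++++++++**%%%%%%%@%%#####*++++++++-::::::
121 :::::::::::-=++++++++++*%%%%%%%%%######*++++++++-::::::
124 :::::::::::-=+++++++++++#%%%%%%%%######*++++++++-::::::
127 ::::::::::::=++++++++++++*#####*********++++++++-::::::
130 :::::::::::-=+++++++++++++++++++++++++++++++++++-::::::
133 :::::::::::-=+++++++++++++++++++++++++++++++++++-::::::
136 ::::::::::::-=============+++++++++++++++++++++=-::::::
139 ::::::::::::::::::::::::::-----------------------::::::
142 :::::::::::::::::::::::::::::::::::::::::::::::::::::::
145 :::::::::::::::::::::::::::::::::::::::::::::::::::::::
148 :::::::::::::::::::::::::::::::::::::::::-:::::::::::::
bottle 11.0
slips 13.4
cap1 6.1
cap2 6.6
cap3 6.1
```

Run:
```python
from h import *
a=cv2.imread('pics/raw_top1.png');b=cv2.imread('pics/raw_topend.png')
for n,(u,v) in dict(bottle=(381,173),slips=(183,219),cap1=(426,152)).items():
    r=cv2.matchTemplate(b[v-25:v+25,u-25:u+25],a[v-12:v+12,u-12:u+12],cv2.TM_CCOEFF_NORMED);_,m,_,l=cv2.minMaxLoc(r);print(n,m,np.array(l)-13,(b[v-12:v+12,u-12:u+12].mean()-a[v-12:v+12,u-12:u+12].mean()).round(1))
```

```text
bottle 0.9976320862770081 [0 0] 11.7
slips 0.9897410273551941 [0 0] 13.7
cap1 0.9520891308784485 [0 0] 4.5
```

Nothing beside the work has moved; the differences are only brightness.

```bash
python3 -c "
from rig import arm
print(arm.hand_in())"
```

```text
the job is handed in; nothing more can be done
None
```

The cover is shut, both studs are pressed and turned a full quarter turn into their catches, and the key is back fully down in its stand; the bottle and coverslip box have not moved, nor has the one black-capped canister I checked, and the job was handed in at about 30 s.

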